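# Hang the round screwdriver on the sprung balancer claw

### The arm

A 6-joint arm with a two-finger parallel gripper is mounted at the origin on the work surface. World frame = base frame: x ahead of the robot, y to its left, z up, the work surface at z = 0. Lengths are in m, angles in rad, forces in N, time in s.
With the tool pointing down it reaches from about 0.4 to 0.825 m from the base axis. Payload 7 kg.
Tool frame: the origin (TCP) lies at the very end of the fingers, on their centre line; the grasp point (between the pads) lies robot.grasp_offset behind it (robot.grasp_offset is the distance from the TCP to the grasp point, in m); z points along the fingers, y is the direction in which the jaws open and shut (so a half turn about z gives the same grasp; the last joint's range is limited). The gripper opens to 85 mm and grips with 20 to 120 N. Pads are 22 mm wide; open, the fingers measure 114 mm over their backs; the gripper's body (76 mm by 85 mm) begins 54 mm behind the grasp point. The pads swing forward as they close: fully open they stand 13 mm farther back than shut.
Start: joints at [1.579, 0.359, 0.012, 0, -1.224, -0.288], TCP at [0.186, 0.649, 0.231] pointing down, gripper open.
Joint ranges: [-3.07, 3.07], [-1.43, 2.12], [-1.02, 1.25], [-3.03, 1.67], [-3.05, -0], [-3.03, 3.03]. Speed limits (rad/s): [2.39, 2.39, 3.01, 3.14, 3.14, 3.14].

### API

Orientations are given as [roll, pitch, yaw] about the fixed x, y, z axes, in that order (R = Rz(yaw) Ry(pitch) Rx(roll)).
In Python, from plant import robot, vision gives the robot as it stands.
- The arm moves only by the tool step_arm, never from a script. Its argument "plan" is one flat list of numbers, 7 for each row, row after row: the shift along the tool's x, y, z in mm, then the turn, a rotation vector about the tool's x, y, z in degrees, then the finger opening in mm, from 0 to 85.4. In form: [x, y, z, ax, ay, az, claw, x, y, z, ax, ay, az, claw, ...]. A call has 1 to 20 rows; each row shifts and turns the commanded pose from where the row before left it, along the tool's axes as they then stand; what a row does not reach is not made up. A row lasts 1/12 s, in which the tool goes at most 41.7 mm and 7.16 degrees, less where a joint would pass 70% of its speed; a pose out of reach is approached as far as the arm can. A call is refused whole if a number of a shift passes 41.7 or a number of a turn 7.16, either way. A call with a gripper value outside its range is refused whole. The fingers move at their own pace and stop on an object; the grip force is fixed at half the most. Time passes only in rows, so rows that do not move let the fingers close. It gives the time, the measured TCP pose, the force and the opening at its end, in the units of the state.
- robot.get_state(): the state, without advancing time (a new reading comes with each control period).
- vision.get_image(name): name is "scene" or "top" or "wrist"; returns (picture, depth): 384x512x3 uint8, red, green, blue; 384x512 float32, m along the optical axis (not along the pixel's ray), 0 where there is no reading.
- vision.camera_params(name): a dict with "fx", "fy", "cx", "cy" (pixels), "k1" (the pictures are not rectified: a ray, as slopes to the right and down, at radius r is drawn at 1 + k1 r^2 times it, then the intrinsics apply), "extrinsics" (4x4, takes a point from camera to world coordinates). Camera axes: x right, y up, looking along -z (the intrinsics and any distortion apply to the point x, -y, -z); pixel columns grow to the right and rows downward; lengths in m; the calibration is good to about 2 mm. A picture is of the moment at which its call begins: read the wrist's pose just before it. camera_params takes no time and is no camera call; for the wrist camera it gives the pose at the moment of the call.
- robot.sign_off(): hands the job in, once; it reports no verdict.
The state is a dict: "time_s": time; "joints": joint angles; "joint_velocities": joint speeds; "joint_torque": joint torques, N m; "tool_pos": TCP position; "ee_rot": TCP orientation; "wrist_force": force on the tool from outside, world axes, zero at the start; "ft_torque": the same for the moment, N m; "opening": finger opening in m.
Only numpy, scipy, OpenCV 4.12 (cv2) and the standard library are available. Lean on these libraries where they do the work, as an engineer would, in place of code of your own. Each camera call takes 0.05 s, during which the arm holds its last target. There are 200 camera calls.

### The job

Hang the round-bodied hand screwdriver on the rail balancer: by the rubber grip, pull the sprung claw down beside it, slide the claw under the head of its stud until you feel it fully home, then let the spring carry it up slowly, the head dropped in behind the claw's lips, until the claw is fully retracted and the screwdriver hangs straight and still, clear of its holster. Never press the claw hard on the tool, never let it fly up, do not handle the screwdriver itself, and leave the square-bodied tool and everything else where they are.

Things in the scene. Friction and masses are not known exactly. Their poses are not given: they have to be found in the camera images.
- gantry: Fixed overhead rail on two posts. Origin on the bench midway between the posts, on the tool line along which the claw travels; x away from the robot, y along the rail, z up. Rail: 30 mm bar 830 mm long at x = 150 mm, z = 400 to 430; posts at y = +-400. On it a trolley with a sprung upright rod 12 mm thick (x = 112 mm), which carries an arm reaching back to the tool line with grip and claw.
- trolley (a joint): Position of the trolley along the rail (m), 0 to 0.53, growing towards +y of the gantry; it runs freely apart from about 1 N of friction and stays where it is left.
- carriage (a joint): How far the claw is pulled down (m): 0 = fully retracted (up), 0.120 = lowest. A spring pulls it up with about 8 N at the top and 11 N at the bottom, net of the arm's own weight; this is more than the screwdriver weighs. Let go, it flies up.
- grip (a point): Centre of the rubber grip on the claw's arm: upright block 24 x 24 mm, 50 mm high, sides square to the gantry, free on all sides and above; the arm's top is 25 mm under this point. It moves only along the rail and up and down. The claw's nominal seat is 42 mm ahead (+y of the gantry) and 39 mm below.
- claw_mid (a point): Nominal seat: where a neck's centre is when fully home in the claw, at mid-thickness of its plate. The real claw is clamped to the arm up to 10 mm ahead of or behind this along the rail, differently each time and not measured; fully home is when the slot's end meets the neck. More than about 1 mm short of home is not held.
- claw_tip (a point): Nominal middle of the claw's mouth, 32 mm ahead of the seat (same 10 mm error). Claw: flat steel fork 8 mm thick, 41 mm wide; slot 13 mm wide, flared, open to +y of the gantry. On each prong's top a lip 6 mm high, 10 to 16 mm ahead of the seat, keeps a seated stud head in; a stud short of home has its head up on the lips, 6 mm too high and not held. Pass lips and plate (14 mm) under the head.
- driver: The screwdriver: round grey body 36 mm in diameter with a small black paddle on its side, upright and loose in its holster (about 0.35 kg, varies). Origin at the centre of its foot, z up along it. Foot sleeve 28 mm in diameter up to 58 mm; shoulder at 120 mm, then the steel stud: neck 8 mm in diameter from 120 to 144 mm, head 22 mm in diameter from 144 to 150 mm.
- driver_stud (a point): Middle of the neck of the screwdriver's stud, 132 mm above its foot: 12 mm of bare neck above and below. It lies on the tool line (gantry x = 0) within about 2 mm. Seated and hanging it is 8 mm below the height of the claw plate's middle.
- holster_driver: Holster of the screwdriver, fixed to the bench: black base 75 x 75 x 12 mm and an upright tube 42 mm in outer diameter up to 68 mm, inner diameter 30 mm; the tool stands in it on a floor 12 mm above the bench, with 1 mm of play all round. Origin under its centre, on the bench. It may be the nearer or the farther of the two holsters along the rail.
- pump: The other tool, not to be used: square grey body 46 x 46 mm, same height and the same stud (top at 150 mm above its foot), loose in the other holster, on the same line 170 to 270 mm from the screwdriver. The retracted claw passes well above both. Origin at the centre of its foot.
- dish: Bystander: black dish 70 x 70 x 30 mm under the rail. Origin under its centre.
- jar: Bystander: amber jar 44 mm in diameter, 60 mm high, between the holsters. Origin under its centre.
- spool: Bystander: grey plastic spool 60 mm in diameter, 35 mm high, behind the tool line. Origin under its centre.
- wrench: Bystander: a steel wrench lying under the rail's arm, behind the tool line. Origin near its middle.
Not all that is in view belongs to the job. Leave any brown or orange look-alike of the holster_driver alone.

How it is judged:
On the way, in this order (a step that is already met when the one before it is completed fails the run):
1. the claw is pulled down against its spring (value of joint carriage above 0.075 m), for 0.2 s.
2. the claw is slid under the stud's head while the screwdriver still stands in its holster (value of joint carriage above 0.075 m and horizontal distance between driver_stud and claw_mid below 0.016 m and z of driver in the frame of holster_driver below 0.025 m), for 0.1 s.
At the end, for the whole second after the job is handed in: Claw within 12 mm of fully retracted, screwdriver hanging from it, head down behind the lips (neck middle over 5 mm below the claw plate's middle, within 16 mm of the nominal seat from above), foot over 75 mm above the holster's underside, upright within 0.09 rad, all at rest (under 30 mm/s) (value of joint carriage below 0.012 m and z of driver in the frame of holster_driver above 0.075 m and horizontal distance between driver_stud and claw_mid below 0.016 m and contact force between gantry and driver above 1 N and contact force between holster_driver and driver below 0.1 N and angle between driver's own z axis and vertical below 0.09 rad and linear speed of driver below 0.03 m/s and velocity of joint trolley between -0.02 and 0.02 m/s and z of driver_stud in the frame of claw_mid below -0.005 m); the robot touches nothing.
It fails at once if the claw or arm pressed on the screwdriver with more than 20 N (contact force between gantry and driver above 20 N).
It fails at once if the claw let fly up (faster than 0.3 m/s) (velocity of joint carriage below -0.3 m/s).
It fails at once if the screwdriver taken hold of or pushed with the fingers (contact force between the fingers and driver above 2 N).
It fails at once if the square tool moved by more than 15 mm (distance of pump from where it was at the start of the episode above 0.015 m).
It fails at once if a bystander moved by more than 30 mm (distance of any of dish, jar, wrench, spool from where it was at the start of the episode above 0.03 m).
It also fails if it takes over 48 s, if anything falls off the work surface, if the arm or the gripper's body presses on something with over 40 N, if the wrist force passes 120 N, or if a joint passes its speed limit or range.

## Working session

There is one attempt and no reset: what is moved stays moved. The work goes in short steps, Python scripts to look and compute and a tool call to move; the robot and the scene stay as the last step left them, time stands still between calls to the robot, and variables do not carry over. Pictures are saved under pics/ and viewed, about 8 in all and at most 12, crops included, and the job is handed in when it is done.

Besides the shell and the picture viewer there is one more tool, called after "Emit:" in YAML: its name, and indented under it one key for each argument. step_arm: Moves the arm, as the interface text tells. Its arguments: {"type":"object","properties":{"plan":{"type":"array"}},"required":["plan"]}

```bash
mkdir -p pics; ls
cat > h.py <<'E'
import numpy as np, cv2
from plant import robot, vision
def grab(n):
    p=vision.camera_params(n); im,d=vision.get_image(n); return im,d,p
def rays(p,uv):
    uv=np.atleast_2d(uv).astype(float)
    a=(uv[:,0]-p['cx'])/p['fx']; b=(uv[:,1]-p['cy'])/p['fy']
    x,y=a.copy(),b.copy()
    for _ in range(20):
        s=1+p['k1']*(x*x+y*y); x,y=a/s,b/s
    return np.c_[x,-y,-np.ones_like(x)]
def pts(p,uv,depth):
    r=rays(p,uv)*np.atleast_1d(depth)[:,None]; E=np.array(p['extrinsics'])
    return r@E[:3,:3].T+E[:3,3]
def plane(p,uv,z):
    E=np.array(p['extrinsics']); r=rays(p,uv)@E[:3,:3].T; o=E[:3,3]
    return o+r*((z-o[2])/r[:,2])[:,None]
def cloud(d,p):
    v,u=np.mgrid[0:d.shape[0],0:d.shape[1]]
    return pts(p,np.c_[u.ravel(),v.ravel()],d.ravel()).reshape(d.shape+(3,))
E
python3 - <<'E'
from h import *
s=robot.get_state(); print(s, robot.grasp_offset)
for n in ['scene','top','wrist']:
    im,d,p=grab(n); np.savez(''+n+'0.npz',im=im,d=d,**{k:np.array(v) for k,v in p.items()})
    print(n,{k:np.round(v,3).tolist() for k,v in p.items()})
    cv2.imwrite(f'pics/{n}0.png',im[:,:,::-1])
a=cv2.imread('pics/scene0.png');b=cv2.imread('pics/top0.png')
E
```

```text
pics
{'time_s': 0.0, 'joints': array([ 1.57910135e+00,  3.59407591e-01,  1.10525536e-02, -3.76856133e-04,
       -1.22408050e+00, -2.88126570e-01]), 'joint_velocities': array([ 1.29036095e-04, -9.39121006e-04, -6.45889987e-04, -5.08584869e-05,
       -1.43816050e-05, -2.29870088e-04]), 'joint_torque': array([ 1.06259504e-03, -5.83324885e+01,  2.93433666e+01,  6.93714961e+00,
       -5.78917447e-03,  1.44225334e-05]), 'tool_pos': array([0.18629017, 0.64828159, 0.23034273]), 'ee_rot': array([ 3.13992034e+00, -1.26179852e-04, -2.79949793e-01]), 'wrist_force': array([ 0.50708899, -0.09203386, -0.16973839]), 'ft_torque': array([0.01465056, 0.01925862, 0.02363653]), 'opening': 0.08546292172328275} 0.0187
scene {'fx': 396.921, 'fy': 396.921, 'cx': 253.294, 'cy': 187.648, 'k1': 0.049, 'extrinsics': [[-0.261, -0.599, 0.757, 1.095], [0.965, -0.163, 0.204, 0.124], [0.001, 0.784, 0.62, 0.67], [0.0, 0.0, 0.0, 1.0]]}
top {'fx': 487.734, 'fy': 487.734, 'cx': 253.963, 'cy': 188.524, 'k1': -0.18, 'extrinsics': [[0.002, 0.998, -0.066, 0.418], [-1.0, 0.004, 0.024, -0.016], [0.024, 0.066, 0.998, 1.441], [0.0, 0.0, 0.0, 1.0]]}
wrist {'fx': 344.231, 'fy': 344.231, 'cx': 249.244, 'cy': 191.649, 'k1': -0.046, 'extrinsics': [[-0.276, 0.925, 0.263, 0.252], [-0.961, -0.265, -0.075, 0.63], [0.0, -0.273, 0.962, 0.373], [0.0, 0.0, 0.0, 1.0]]}
```

View pics/scene0.png

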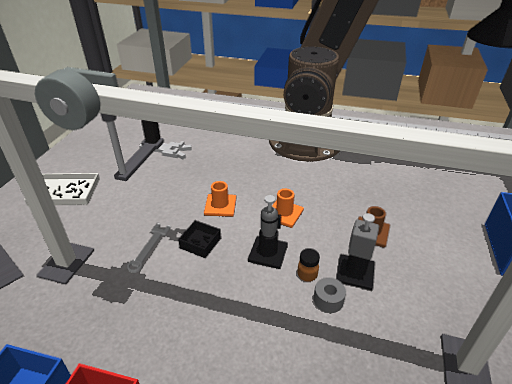

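View pics/top0.png

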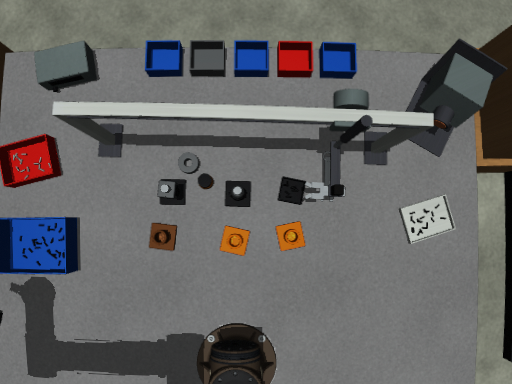

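Scene: the round driver stands near (268,230) and the square pump near (360,250). Top view: rail from (55,108) to (432,120), grip block at (338,190), claw at (318,190) opening left, driver at (237,191), pump at (170,188), dish at (292,190). Now measuring.

Run:
```python
from h import *
def load(n):
    z=np.load(n+'0.npz'); return z['im'],z['d'],{k:(z[k] if z[k].ndim else float(z[k])) for k in z.files if k not in('im','d')}
im,d,p=load('top'); C=cloud(d,p)
# rail
m=(C[...,2]>.41)&(C[...,2]<.45)&(d>0); m[:95]=0;m[130:]=0; m[:,325:]=0
P=C[m]; vx,vy,x0,y0=cv2.fitLine(P[:,:2].astype(np.float32),cv2.DIST_HUBER,0,.01,.01).ravel()
if vy<0: vx,vy=-vx,-vy
print('rail dir',vx,vy,'pt',x0,y0,'z',np.median(P[:,2]),'n',len(P),'yaw deg',np.degrees(np.arctan2(-vx,vy)))
a=-(P[:,:2]-[x0,y0])@[vy,-vx]; print('width spread',np.percentile(a,[1,99]))
def st(name,u0,u1,v0,v1,zlo,zhi):
    Q=C[v0:v1,u0:u1].reshape(-1,3); k=(Q[:,2]>zlo)&(Q[:,2]<zhi); Q=Q[k]
    print(name,len(Q),np.round(np.r_[Q.mean(0),Q.min(0),Q.max(0)],4) if len(Q) else '')
for z in (.06,.1,.13,.15): st('driver>%g'%z,222,255,175,210,z,.25)
for z in (.06,.1,.13,.15): st('pump>%g'%z,155,190,175,210,z,.25)
Q=C[180:205,300:350]; print('grip area z along row 190', np.round(C[190,298:350,2],3).tolist())
print(np.round(C[184:200,338,2],3).tolist())
for z in (.2,.24,.26,.28,.3,.32,.34): st('grip>%g'%z,298,350,178,206,z,.5)
im,d,p=load('scene'); C=cloud(d,p)
m=(d>0)
for n,(u0,u1,v0,v1) in dict(driver=(255,285,190,240),pump=(345,380,205,260)).items(): st('scene '+n,u0,u1,v0,v1,.15,.25)
```

```text
rail dir 0.022709638 0.9997421 pt 0.64754784 0.089804895 z 0.42971118666155284 n 4466 yaw deg -1.3012781
width spread [-0.01794722  0.01465994]
driver>0.06 183 [ 0.4952 -0.0008  0.1277  0.4793 -0.0212  0.0612  0.5146  0.0227  0.166 ]
driver>0.1 153 [ 4.969e-01 -4.000e-04  1.389e-01  4.820e-01 -1.830e-02  1.096e-01
  5.146e-01  2.270e-02  1.660e-01]
driver>0.13 85 [ 0.498  -0.0018  0.1512  0.4846 -0.0182  0.13    0.5142  0.0141  0.166 ]
driver>0.15 54 [ 0.4984 -0.0013  0.1621  0.4881 -0.0103  0.1569  0.5092  0.0081  0.166 ]
pump>0.06 344 [0.5021 0.1857 0.1329 0.4786 0.1636 0.0765 0.5273 0.2151 0.1669]
pump>0.1 330 [0.5024 0.1863 0.1348 0.4786 0.1636 0.1021 0.5273 0.2151 0.1669]
pump>0.13 232 [0.5032 0.1888 0.1398 0.4809 0.1652 0.13   0.527  0.2139 0.1669]
pump>0.15 55 [0.5033 0.1893 0.162  0.4925 0.179  0.1553 0.5142 0.2012 0.1669]
grip area z along row 190 [0.007, 0.003, 0.0, 0.002, 0.011, 0.028, 0.004, 0.003, 0.003, -0.0, 0.002, -0.006, -0.001, 0.002, 0.0, -0.001, -0.004, -0.0, -0.001, 0.002, 0.005, 0.243, 0.24, 0.246, 0.245, 0.244, 0.243, 0.244, 0.244, 0.244, 0.257, 0.255, 0.257, 0
[... 175 characters left out ...]
304, 0.307, 0.304, 0.302, 0.306, 0.271, 0.254, -0.002, 0.001, 0.003]
grip>0.2 540 [ 0.4956 -0.2206  0.2598  0.4741 -0.2697  0.2353  0.5236 -0.1688  0.3104]
grip>0.24 517 [ 0.4955 -0.2215  0.2607  0.4741 -0.2697  0.2402  0.5236 -0.1688  0.3104]
grip>0.26 138 [ 0.4917 -0.2409  0.2973  0.4805 -0.2546  0.2602  0.5204 -0.2309  0.3104]
grip>0.28 121 [ 0.492  -0.2413  0.3014  0.481  -0.2546  0.2812  0.5051 -0.2311  0.3104]
grip>0.3 96 [ 0.492  -0.2435  0.3041  0.481  -0.2546  0.3001  0.5027 -0.2314  0.3104]
grip>0.32 0 
grip>0.34 0 
scene driver 80 [ 0.5007 -0.0024  0.1621  0.4874 -0.0126  0.1571  0.5103  0.0072  0.1645]
scene pump 95 [0.5055 0.1878 0.1618 0.4897 0.1775 0.1503 0.5149 0.1978 0.165 ]
```

Run:
```python
import cv2
a=cv2.imread('pics/top0.png')[150:220,130:370]
cv2.imwrite('pics/c1.png',cv2.resize(a,(800,233),interpolation=cv2.INTER_NEAREST))
```

```text
(no output)
```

View pics/c1.png

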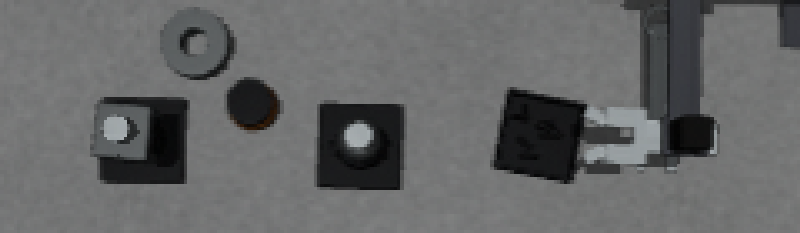

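Emit:
step_arm:
  plan: [0, 0, -30, 0, 0, 6.8, 60, 0, 0, -30, 0, 0, 6.8, 60, 0, 0, -30, 0, 0, 6.8, 60, 0, 0, -30, 0, 0, 6.8, 60, 0, 0, 0, 0, 0, 6.8, 60, 0, 0, 0, 0, 0, 6.8, 60, 0, 0, 0, 0, 0, 6.8, 60, 0, 0, 0, 0, 0, 6.8, 60, 0, 0, 0, 0, 0, 6.8, 60, 0, 0, 0, 0, 0, 6.8, 60, 0, 0, 0, 0, 0, 7.1, 60, 36, -27, 0, 0, 0, 0, 60, 36, -27, 0, 0, 0, 0, 60, 36, -27, 0, 0, 0, 0, 60, 36, -27, 0, 0, 0, 0, 60, 36, -27, 0, 0, 0, 0, 60, 36, -27, 0, 0, 0, 0, 60, 36, -27, 0, 0, 0, 0, 60, 36, -27, 0, 0, 0, 0, 60, 36, -27, 0, 0, 0, 0, 60]

```text
time_s: 1.82
tool_pos: [0.406, 0.3424, 0.3514]
ee_rot: [-3.142, 0.0, -1.59]
wrist_force: [0.2, 0.6, -0.8]
opening: 0.0595
```

```bash
cat >> h.py <<'E'
from scipy.spatial.transform import Rotation as Ro
YG=np.radians(-1.3)
def togo(target, yaw=np.pi*-.5+YG):
    s=robot.get_state(); R=Ro.from_euler('xyz',s['ee_rot']); Rt=Ro.from_euler('xyz',[np.pi,0,yaw])
    print('t',round(s['time_s'],2),'pos',np.round(s['tool_pos'],4),'rot',np.round(s['ee_rot'],4),'F',np.round(s['wrist_force'],2),'open',round(s['opening'],4))
    print('tool shift mm',np.round(R.inv().apply(np.array(target)-s['tool_pos'])*1e3,1),'turn deg',np.round(np.degrees((R.inv()*Rt).as_rotvec()),2))
E
python3 -c "
from h import *
togo([.492,-.243,.35])"
```

```text
t 1.82 pos [0.406  0.3424 0.3514] rot [-3.1415e+00  3.0000e-04 -1.5901e+00] F [ 0.2   0.56 -0.85] open 0.0595
tool shift mm [583.6 -97.3   1.3] turn deg [-0.    0.01  0.19]
```

Emit:
step_arm:
  plan: [36, -8, 0, 0, 0, 0, 60, 36, -8, 0, 0, 0, 0, 60, 36, -8, 0, 0, 0, 0, 60, 36, -8, 0, 0, 0, 0, 60, 36, -8, 0, 0, 0, 0, 60, 36, -8, 0, 0, 0, 0, 60, 36, -8, 0, 0, 0, 0, 60, 36, -8, 0, 0, 0, 0, 60, 36, -8, 0, 0, 0, 0, 60, 36, -8, 0, 0, 0, 0, 60, 36, 0, 0, 0, 0, 0, 60, 36, 0, 0, 0, 0, 0, 60, 36, 0, 0, 0, 0, 0, 60, 36, 0, 0, 0, 0, 0, 60, 36, 0, 0, 0, 0, 0, 60, 20, 0, 0, 0, 0, 0.1, 60, 0, 0, 0, 0, 0, 0, 60, 0, 0, 0, 0, 0, 0, 60]

```text
time_s: 3.32
tool_pos: [0.4739, -0.2181, 0.3507]
ee_rot: [3.141, 0.0, -1.595]
wrist_force: [-0.4, 1.4, -0.1]
opening: 0.0601
```

```bash
python3 -c "
from h import *
togo([.492,-.243,.35])
im,d,p=grab('wrist'); cv2.imwrite('pics/w1.png',im[:,:,::-1]); np.savez('w1.npz',im=im,d=d,**{k:np.array(v) for k,v in p.items()})
C=cloud(d,p)
m=(C[...,2]>.29)&(C[...,2]<.315)&(d>0)&(abs(C[...,1]+.243)<.03)&(abs(C[...,0]-.492)<.03)
P=C[m];print(m.sum(),P.mean(0),np.percentile(P,[2,98],axis=0)); v,u=np.nonzero(m);print(u.min(),u.max(),v.min(),v.max())
"
```

```text
t 3.32 pos [ 0.4739 -0.2181  0.3507] rot [ 3.1405e+00  3.0000e-04 -1.5950e+00] F [-0.36  1.36 -0.13] open 0.0601
tool shift mm [ 24.5 -18.7   0.7] turn deg [ 0.06  0.02 -0.09]
1815 [ 0.49189328 -0.24498695  0.30294578] [[ 0.48059518 -0.25541186  0.29321384]
 [ 0.50345134 -0.23283741  0.30510421]]
194 236 149 192
```

View pics/w1.png

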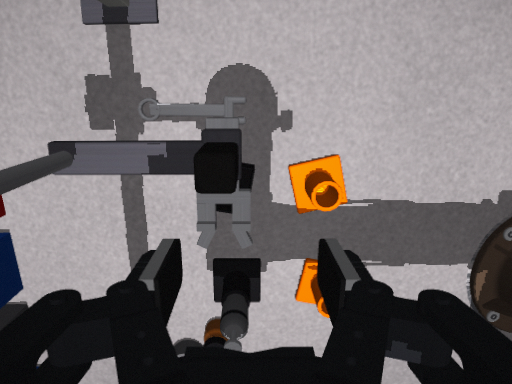

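The wrist view shows the black grip at (216,165), the claw at (225,215) with its slot opening downward, and the driver's head at (235,325). The open fingers straddle below. Next I measure the slot end against the grip.

```bash
python3 -c "
from h import *
z=np.load('w1.npz'); im,d=z['im'],z['d']; p={k:(z[k] if z[k].ndim else float(z[k])) for k in z.files if k not in('im','d')}
C=cloud(d,p)
for u in (210,224,240):
  for v in range(186,262,3):
    q=plane(p,[u,v],.245)[0]; print(u,v,im[v,u],np.round(q[:2],4),'depthpt',np.round(C[v,u],4)) if u==224 else None
cv2.imwrite('pics/c2.png',cv2.resize(im[130:275,170:280,::-1],None,fx=4,fy=4,interpolation=cv2.INTER_NEAREST))
"
```

```text
224 186 [14 14 14] [ 0.4921 -0.2205] depthpt [ 0.4872 -0.2364  0.3049]
224 189 [14 15 16] [ 0.4922 -0.2181] depthpt [ 0.4874 -0.2343  0.3036]
224 192 [12 13 12] [ 0.4923 -0.2158] depthpt [ 0.4874 -0.2325  0.3036]
224 195 [105 105 109] [ 0.4924 -0.2135] depthpt [ 0.4924 -0.2132  0.2441]
224 198 [108 108 112] [ 0.4925 -0.2111] depthpt [ 0.4925 -0.2111  0.245 ]
224 201 [105 105 109] [ 0.4926 -0.2087] depthpt [ 0.4925 -0.2088  0.2453]
224 204 [29 29 31] [ 0.4927 -0.2064] depthpt [ 0.513  -0.1281  0.0027]
224 207 [8 6 8] [ 0.4928 -0.204 ] depthpt [ 0.512  -0.1282  0.0172]
224 210 [10 10 11] [ 0.4929 -0.2016] depthpt [ 0.5112 -0.1275  0.0285]
224 213 [85 83 84] [ 0.493  -0.1991] depthpt [ 5.138e-01 -1.131e-01  4.000e-04]
224 216 [89 86 87] [ 0.4931 -0.1967] depthpt [ 0.5142 -0.1076 -0.0013]
224 219 [95 90 91] [ 0.4932 -0.1943] depthpt [ 5.143e-01 -1.033e-01  1.000e-04]
224 222 [89 85 87] [ 0.4933 -0.1918] depthpt [ 5.145e-01 -9.840e-02  2.000e-04]
224 225 [90 87 88] [ 0.4934 -0.1893] depthpt [ 5.147e-01 -9.330e-02 -4.000e-04]
224 228 [90 87 89] [ 0.4935 -0.1868] depthpt [ 0.5148 -0.089   0.0012]
224 231 [88 86 87] [ 0.4936 -0.1843] depthpt [ 0.5152 -0.0832 -0.0008]
224 234 [90 88 88] [ 0.4938 -0.1818] depthpt [ 5.154e-01 -7.860e-02  1.000e-04]
224 237 [90 87 88] [ 0.4939 -0.1793] depthpt [ 0.5157 -0.0733 -0.0007]
224 240 [94 90 91] [ 0.494  -0.1768] depthpt [ 5.158e-01 -6.840e-02 -2.000e-04]
224 243 [93 87 89] [ 0.4941 -0.1742] depthpt [ 5.161e-01 -6.340e-02 -1.000e-04]
224 246 [92 89 91] [ 0.4942 -0.1717] depthpt [ 5.162e-01 -5.860e-02  5.000e-04]
224 249 [87 84 86] [ 0.4943 -0.1691] depthpt [ 0.5166 -0.0528 -0.0008]
224 252 [86 85 86] [ 0.4944 -0.1665] depthpt [ 0.5164 -0.0497  0.0035]
224 255 [89 86 89] [ 0.4946 -0.1639] depthpt [ 5.17e-01 -4.30e-02  2.00e-04]
224 258 [25 25 26] [ 0.4947 -0.1612] depthpt [ 0.5169 -0.0394  0.0035]
224 261 [12 11 12] [ 0.4948 -0.1586] depthpt [ 0.5164 -0.0383  0.0114]
```

View pics/c2.png

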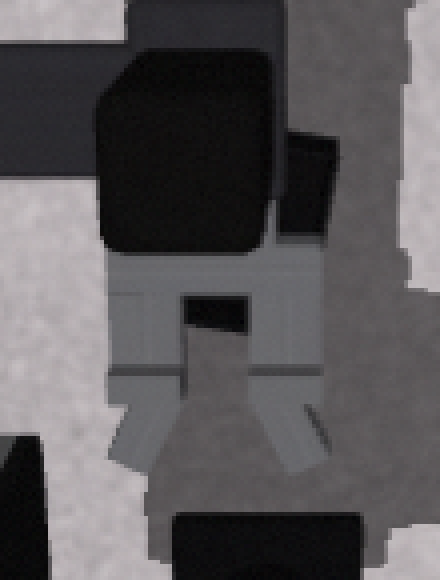

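Emit:
step_arm:
  plan: [13, -9.5, 0, 0, 0, 0, 60, 13, -9.5, 0, 0, 0, 0, 60, 0, 0, 15, 0, 0, 0, 60, 0, 0, 15, 0, 0, 0, 60, 0, 0, 15, 0, 0, 0, 60, 0, 0, 15, 0, 0, 0, 60, 0, 0, 14, 0, 0, 0, 60, 0, 0, 14, 0, 0, 0, 60, 0, 0, 0, 0, 0, 0, 60, 0, 0, 0, 0, 0, 0, 60]

```text
time_s: 4.2
tool_pos: [0.4928, -0.2425, 0.2633]
ee_rot: [3.141, 0.0, -1.591]
wrist_force: [-1.0, -0.3, 0.3]
opening: 0.0597
```

```bash
python3 -c "
from h import *
togo([.492,-.2445,.263])"
```

```text
t 4.2 pos [ 0.4928 -0.2425  0.2633] rot [ 3.1406  0.     -1.5907] F [-0.98 -0.3   0.3 ] open 0.0597
tool shift mm [2.  0.8 0.3] turn deg [0.06 0.   0.16]
```

Close the jaws gradually to watch the lateral force.

Emit:
step_arm:
  plan: [2, 0.8, 0, 0, 0, 0.1, 40, 0, 0, 0, 0, 0, 0, 30, 0, 0, 0, 0, 0, 0, 27, 0, 0, 0, 0, 0, 0, 25, 0, 0, 0, 0, 0, 0, 25]

```text
time_s: 4.62
tool_pos: [0.4927, -0.2456, 0.2641]
ee_rot: [-3.14, -0.0, -1.594]
wrist_force: [1.7, -0.6, 1.2]
opening: 0.0252
```

Emit:
step_arm:
  plan: [0, 0, 0, 0, 0, 0, 18, 0, 0, 0, 0, 0, 0, 10, 0, 0, 0, 0, 0, 0, 10, 0, 0, 0, 0, 0, 0, 10, 0, 0, 0, 0, 0, 0, 10]

```text
time_s: 5.03
tool_pos: [0.4931, -0.2457, 0.2643]
ee_rot: [-3.139, -0.001, -1.594]
wrist_force: [4.9, 1.0, 5.7]
opening: 0.0238
```

```bash
python3 -c "
from h import *
togo([.492,-.2445,.263])
s=robot.get_state();print(s['ft_torque'])"
```

```text
t 5.03 pos [ 0.4931 -0.2457  0.2643] rot [-3.1389e+00 -7.0000e-04 -1.5937e+00] F [4.9  1.   5.67] open 0.0238
tool shift mm [-1.2  1.2  1.3] turn deg [-0.15 -0.04 -0.01]
[ 0.30468776 -1.57082266 -0.1094499 ]
```

Emit:
step_arm:
  plan: [0, 0, 4, 0, 0, 0, 10, 0, 0, 8, 0, 0, 0, 10, 0, 0, 10, 0, 0, 0, 10, 0, 0, 10, 0, 0, 0, 10, 0, 0, 10, 0, 0, 0, 10, 0, 0, 10, 0, 0, 0, 10, 0, 0, 10, 0, 0, 0, 10, 0, 0, 10, 0, 0, 0, 10, 0, 0, 10, 0, 0, 0, 10, 0, 0, 10, 0, 0, 0, 10, 0, 0, 6, 0, 0, 0, 10, 0, 0, 2, 0, 0, 0, 10, 0, 0, 0, 0, 0, 0, 10, 0, 0, 0, 0, 0, 0, 10, 0, 0, 0, 0, 0, 0, 10, 0, 0, 0, 0, 0, 0, 10]

```text
time_s: 6.37
tool_pos: [0.4931, -0.2461, 0.1649]
ee_rot: [-3.139, -0.001, -1.594]
wrist_force: [2.8, 0.1, 10.1]
opening: 0.0236
```

```bash
python3 -c "
from h import *
togo([.4938,-.1657,.164])
im,d,p=grab('wrist'); C=cloud(d,p); cv2.imwrite('pics/w2.png',im[:,:,::-1])
m=(C[...,1]<-.2)&(d>0)&(C[...,1]>-.23)&(abs(C[...,0]-.492)<.03)&(C[...,2]>.1);print('plate',m.sum(),np.median(C[m],0) if m.sum() else '')
im,d,p=grab('scene'); C=cloud(d,p);cv2.imwrite('pics/s2.png',im[:,:,::-1])
m=(C[...,1]<-.19)&(d>0)&(C[...,1]>-.22)&(abs(C[...,0]-.492)<.03)&(C[...,2]>.1)&(C[...,2]<.2);print('plate scene',m.sum(),np.percentile(C[m],[5,50,95],axis=0) if m.sum() else '')
m=(C[...,1]<.02)&(d>0)&(C[...,1]>-.02)&(abs(C[...,0]-.5)<.03)&(C[...,2]>.15)&(C[...,2]<.2);print('head scene',m.sum(),np.percentile(C[m],[5,50,95],axis=0))
m=(C[...,1]<-.2)&(d>0)&(C[...,1]>-.26)&(abs(C[...,0]-.492)<.03)&(C[...,2]>.18)&(C[...,2]<.215);print('grip scene',m.sum(),np.percentile(C[m],[5,50,95],axis=0) if m.sum() else '')
"
```

```text
t 6.37 pos [ 0.4931 -0.2461  0.1649] rot [-3.1390e+00 -1.3000e-03 -1.5935e+00] F [ 2.81  0.07 10.08] open 0.0236
tool shift mm [-80.4   1.1   0.8] turn deg [-0.15 -0.08 -0.  ]
plate 0 
plate scene 186 [[ 0.47598621 -0.21733644  0.13942219]
 [ 0.49778043 -0.20578886  0.14539208]
 [ 0.51463522 -0.19136813  0.15158829]]
head scene 80 [[ 0.49037414 -0.01103676  0.15882101]
 [ 0.50165169 -0.00237718  0.16263477]
 [ 0.50908368  0.00601067  0.16392244]]
grip scene 276 [[ 0.47598408 -0.25066718  0.18200465]
 [ 0.50325601 -0.2363759   0.19678332]
 [ 0.51875296 -0.23199462  0.21293518]]
```

View pics/w2.png

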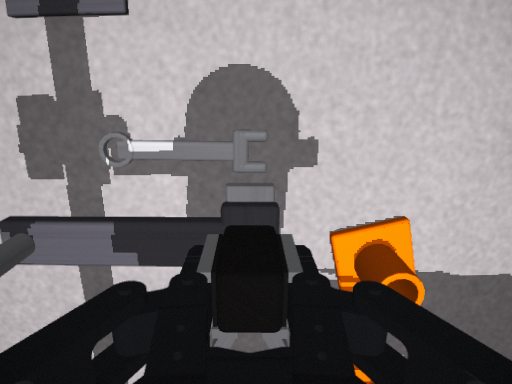

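Emit:
step_arm:
  plan: [-5, 0, 0, 0, 0, 0, 10, -10, 0, 0, 0, 0, 0, 10, -15, 0, 0, 0, 0, 0, 10, -15, 0, 0, 0, 0, 0, 10, -15, 0, 0, 0, 0, 0, 10, -15, 0, 0, 0, 0, 0, 10, -15, 0, 0, 0, 0, 0, 10, -15, 0, 0, 0, 0, 0, 10, -15, 0, 0, 0, 0, 0, 10, -15, 0, 0, 0, 0, 0, 10, -10, 0, 0, 0, 0, 0, 10, -5, 0, 0, 0, 0, 0, 10, -3, 0, 0, 0, 0, 0, 10, -3, 0, 0, 0, 0, 0, 10, -3, 0, 0, 0, 0, 0, 10]

```text
time_s: 7.72
tool_pos: [0.497, -0.0868, 0.165]
ee_rot: [-3.139, -0.001, -1.593]
wrist_force: [2.5, -1.8, 10.9]
opening: 0.0233
```

```bash
python3 -c "
from h import *
togo([.4975,-.0452,.1649])
im,d,p=grab('scene'); C=cloud(d,p);cv2.imwrite('pics/s3.png',cv2.resize(im[150:270,200:360,::-1],None,fx=5,fy=5,interpolation=cv2.INTER_NEAREST))
"
```

```text
t 7.72 pos [ 0.497  -0.0868  0.165 ] rot [-3.1387e+00 -1.0000e-03 -1.5932e+00] F [ 2.54 -1.8  10.86] open 0.0233
tool shift mm [-41.6   0.4   0. ] turn deg [-0.17 -0.06  0.01]
```

View pics/s3.png

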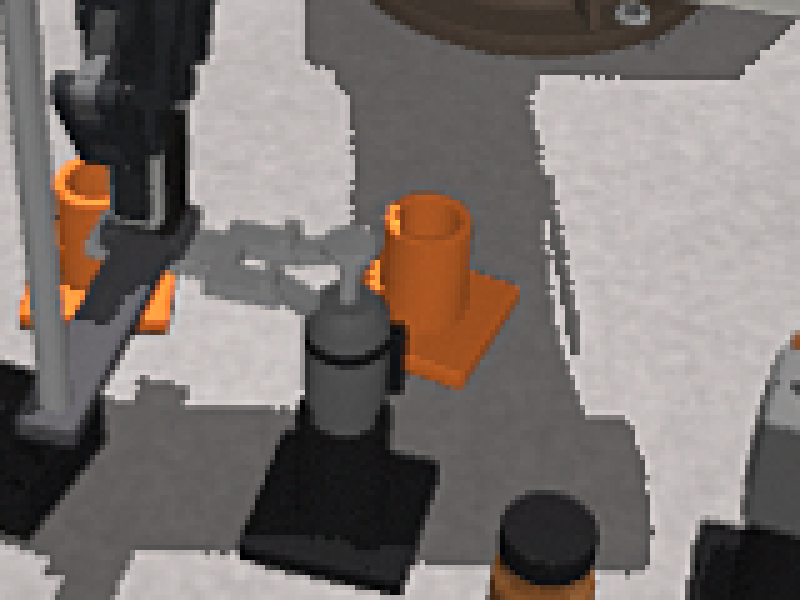

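The scene crop shows the claw's mouth just reaching the neck at (350,285), with the prongs below the head at (350,240). About 41 mm remain, so I go on slowly.

Emit:
step_arm:
  plan: [-3, 0, 0, 0, 0, 0, 10, -3, 0, 0, 0, 0, 0, 10, -3, 0, 0, 0, 0, 0, 10, -3, 0, 0, 0, 0, 0, 10, -3, 0, 0, 0, 0, 0, 10, -3, 0, 0, 0, 0, 0, 10, -3, 0, 0, 0, 0, 0, 10, -3, 0, 0, 0, 0, 0, 10, -2, 0, 0, 0, 0, 0, 10, -2, 0, 0, 0, 0, 0, 10, -2, 0, 0, 0, 0, 0, 10, -2, 0, 0, 0, 0, 0, 10, 0, 0, 0, 0, 0, 0, 10]

```text
time_s: 8.85
tool_pos: [0.4978, -0.0547, 0.1649]
ee_rot: [-3.139, -0.0, -1.593]
wrist_force: [2.8, 1.6, 10.6]
opening: 0.0238
```

Emit:
step_arm:
  plan: [-1, 0, 0, 0, 0, 0, 10, -1, 0, 0, 0, 0, 0, 10, -1, 0, 0, 0, 0, 0, 10]

```text
time_s: 9.1
tool_pos: [0.4979, -0.052, 0.165]
ee_rot: [-3.139, -0.001, -1.593]
wrist_force: [2.8, -1.1, 11.1]
opening: 0.0236
```

```bash
python3 -c "
from h import *
togo([.4975,-.0452,.1649])
s=robot.get_state();print(s['ft_torque'])
im,d,p=grab('scene'); C=cloud(d,p)
m=(C[...,1]<.03)&(d>0)&(C[...,1]>-.03)&(abs(C[...,0]-.5)<.03)&(C[...,2]>.158)&(C[...,2]<.17);print('head scene',m.sum(),np.percentile(C[m],[5,50,95],axis=0))
"
```

```text
t 9.1 pos [ 0.4979 -0.052   0.165 ] rot [-3.1386e+00 -8.0000e-04 -1.5934e+00] F [ 2.8  -1.07 11.09] open 0.0236
tool shift mm [-6.8  0.5  0.1] turn deg [-0.17 -0.04  0.  ]
[-0.36447109 -0.56740878 -0.09360394]
head scene 77 [[ 0.49040342 -0.01106076  0.15895881]
 [ 0.50051982 -0.00230105  0.16278972]
 [ 0.508439    0.00607701  0.16388745]]
```

Emit:
step_arm:
  plan: [-1, 0, 0, 0, 0, 0, 10, -1, 0, 0, 0, 0, 0, 10, -1, 0, 0, 0, 0, 0, 10]

```text
time_s: 9.4
tool_pos: [0.4979, -0.049, 0.165]
ee_rot: [-3.139, -0.001, -1.593]
wrist_force: [2.0, -2.2, 11.0]
opening: 0.0237
```

Emit:
step_arm:
  plan: [-1, 0, 0, 0, 0, 0, 10, -1, 0, 0, 0, 0, 0, 10]

```text
time_s: 9.57
tool_pos: [0.498, -0.047, 0.165]
ee_rot: [-3.139, -0.001, -1.593]
wrist_force: [1.8, -1.4, 10.6]
opening: 0.0231
```

Emit:
step_arm:
  plan: [-1, 0, 0, 0, 0, 0, 10]

```text
time_s: 9.65
tool_pos: [0.498, -0.046, 0.165]
ee_rot: [-3.139, -0.001, -1.593]
wrist_force: [2.8, -2.1, 10.0]
opening: 0.0235
```

Emit:
step_arm:
  plan: [-1, 0, 0, 0, 0, 0, 10]

```text
time_s: 9.73
tool_pos: [0.498, -0.045, 0.1649]
ee_rot: [-3.139, -0.001, -1.593]
wrist_force: [2.8, -1.2, 10.1]
opening: 0.0235
```

```bash
cat > look.py <<'E'
from h import *
togo([.4975,-.0452,.1649])
for n in('scene','top'):
    im,d,p=grab(n); C=cloud(d,p)
    m=(C[...,1]<.03)&(d>0)&(C[...,1]>-.02)&(abs(C[...,0]-.5)<.02)&(C[...,2]>.158)&(C[...,2]<.17);print(n,'head',m.sum(),np.round(np.percentile(C[m],[5,50,95],axis=0),4).tolist() if m.sum() else '')
E
python3 look.py
```

```text
t 9.73 pos [ 0.498  -0.045   0.1649] rot [-3.1387e+00 -8.0000e-04 -1.5935e+00] F [ 2.84 -1.2  10.12] open 0.0235
tool shift mm [0.2 0.5 0. ] turn deg [-0.17 -0.05  0.  ]
scene head 76 [[0.4908, -0.011, 0.1595], [0.5007, -0.0023, 0.1625], [0.5086, 0.0061, 0.1639]]
top head 0
```

Emit:
step_arm:
  plan: [-1, 0, 0, 0, 0, 0, 10]

```text
time_s: 9.92
tool_pos: [0.498, -0.0441, 0.165]
ee_rot: [-3.139, -0.001, -1.594]
wrist_force: [2.7, -1.8, 10.9]
opening: 0.023
```

Emit:
step_arm:
  plan: [-1, 0, 0, 0, 0, 0, 10]

```text
time_s: 10.0
tool_pos: [0.498, -0.0432, 0.165]
ee_rot: [-3.139, -0.001, -1.593]
wrist_force: [2.8, -3.3, 11.7]
opening: 0.0233
```

Emit:
step_arm:
  plan: [-1, 0, 0, 0, 0, 0, 10]

```text
time_s: 10.08
tool_pos: [0.4981, -0.0423, 0.1651]
ee_rot: [-3.139, -0.001, -1.593]
wrist_force: [2.8, -5.4, 11.2]
opening: 0.023
```

```bash
python3 look.py
```

```text
t 10.08 pos [ 0.4981 -0.0423  0.1651] rot [-3.1387e+00 -1.3000e-03 -1.5934e+00] F [ 2.8  -5.38 11.23] open 0.023
tool shift mm [2.9 0.5 0.2] turn deg [-0.17 -0.08  0.  ]
scene head 77 [[0.4901, -0.0089, 0.1587], [0.5005, 0.0002, 0.1626], [0.5094, 0.009, 0.1647]]
top head 0
```

Contact is felt: wrist y force is -5.4 N against about -1.5 N of friction, and the head moved 2.4 mm with the claw. It is home, so I lift gently and check.

Emit:
step_arm:
  plan: [0, 0, -1, 0, 0, 0, 10, 0, 0, -2, 0, 0, 0, 10, 0, 0, -2, 0, 0, 0, 10, 0, 0, -2, 0, 0, 0, 10, 0, 0, -1, 0, 0, 0, 10]

```text
time_s: 10.6
tool_pos: [0.4981, -0.0423, 0.173]
ee_rot: [-3.139, -0.001, -1.594]
wrist_force: [2.9, -3.9, 9.4]
opening: 0.0235
```

Emit:
step_arm:
  plan: [0, 0, -1, 0, 0, 0, 10, 0, 0, -1, 0, 0, 0, 10, 0, 0, -1, 0, 0, 0, 10, 0, 0, -1, 0, 0, 0, 10, 0, 0, -1, 0, 0, 0, 10, 0, 0, -1, 0, 0, 0, 10]

```text
time_s: 11.1
tool_pos: [0.498, -0.0422, 0.1783]
ee_rot: [-3.139, -0.001, -1.594]
wrist_force: [6.9, -2.6, 3.8]
opening: 0.0235
```

```bash
cat > look2.py <<'E'
import sys
from h import *
togo([.4981,-.0423,.2643])
im,d,p=grab('scene'); C=cloud(d,p)
cv2.imwrite('pics/'+sys.argv[1],cv2.resize(im[110:270,200:360,::-1],None,fx=3.7,fy=3.7,interpolation=cv2.INTER_CUBIC))
m=(C[...,1]<.03)&(d>0)&(C[...,1]>-.015)&(abs(C[...,0]-.5)<.015)&(C[...,2]>.14)&(C[...,2]<.30)
print('top z',np.percentile(C[m][:,2],[90,95,98])); zt=np.percentile(C[m][:,2],95)
h=m&(abs(C[...,2]-zt)<.004); print('head',np.round(np.percentile(C[h],[5,50,95],axis=0),4).tolist())
q=(d>0)&(abs(C[...,0]-.5)<.03)&(C[...,1]<-.018)&(C[...,1]>-.03)&(C[...,2]>.1)&(C[...,2]<.3); print('plate z',np.round(np.percentile(C[q][:,2],[10,50,90]),4) if q.sum() else '')
E
python3 look2.py s4.png
```

```text
t 11.1 pos [ 0.498  -0.0422  0.1783] rot [-3.1389e+00 -9.0000e-04 -1.5938e+00] F [ 6.95 -2.64  3.8 ] open 0.0235
tool shift mm [  0.2  -0.3 -86. ] turn deg [-0.15 -0.05 -0.02]
top z [0.16551764 0.1658197  0.16649711]
head [[0.4898, -0.0079, 0.1624], [0.5007, 0.003, 0.1648], [0.5117, 0.015, 0.1664]]
plate z [0.1593 0.2427 0.2811]
```

View pics/s4.png

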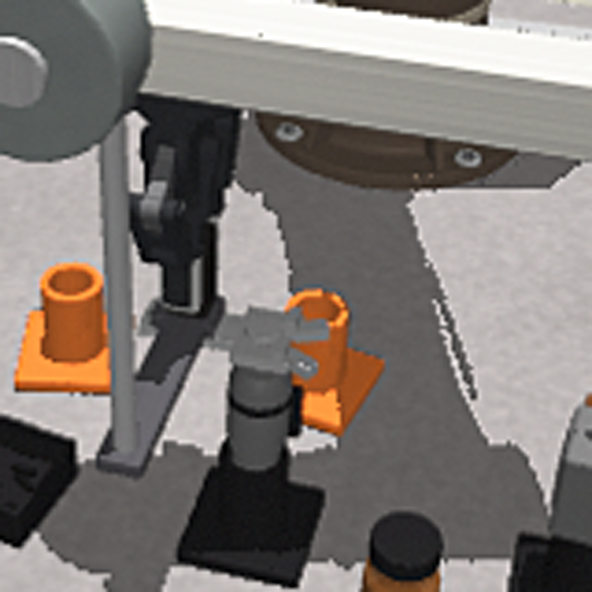

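Head rose ~2.5 mm for 13.4 mm of lift, as for a seated head (on the lips it would be ~8). Relax the side load by 1 mm, then raise.

Emit:
step_arm:
  plan: [1, 0, 0, 0, 0, 0, 10, 0, 0, -1, 0, 0, 0, 10, 0, 0, -2, 0, 0, 0, 10, 0, 0, -3, 0, 0, 0, 10, 0, 0, -3, 0, 0, 0, 10, 0, 0, -3, 0, 0, 0, 10, 0, 0, -3, 0, 0, 0, 10]

```text
time_s: 11.73
tool_pos: [0.498, -0.0429, 0.1937]
ee_rot: [-3.139, -0.001, -1.594]
wrist_force: [5.5, -0.8, 5.9]
opening: 0.0235
```

```bash
python3 look2.py s5.png
```

```text
t 11.73 pos [ 0.498  -0.0429  0.1937] rot [-3.1387e+00 -6.0000e-04 -1.5937e+00] F [ 5.47 -0.84  5.91] open 0.0235
tool shift mm [ -0.6  -0.2 -70.6] turn deg [-0.17 -0.03 -0.01]
top z [0.18031231 0.18088996 0.18123172]
head [[0.4884, -0.0097, 0.1772], [0.5003, 0.0022, 0.1798], [0.5109, 0.0141, 0.1812]]
plate z [0.1727 0.2316 0.2911]
```

Emit:
step_arm:
  plan: [0, 0, -3, 0, 0, 0, 10, 0, 0, -4, 0, 0, 0, 10, 0, 0, -4, 0, 0, 0, 10, 0, 0, -4, 0, 0, 0, 10, 0, 0, -4, 0, 0, 0, 10, 0, 0, -4, 0, 0, 0, 10, 0, 0, -4, 0, 0, 0, 10, 0, 0, -4, 0, 0, 0, 10, 0, 0, -4, 0, 0, 0, 10, 0, 0, -4, 0, 0, 0, 10, 0, 0, -4, 0, 0, 0, 10, 0, 0, -4, 0, 0, 0, 10, 0, 0, -4, 0, 0, 0, 10, 0, 0, -4, 0, 0, 0, 10, 0, 0, -4, 0, 0, 0, 10, 0, 0, -4, 0, 0, 0, 10, 0, 0, -3, 0, 0, 0, 10, 0, 0, -2, 0, 0, 0, 10, 0, 0, -1, 0, 0, 0, 10, 0, 0, 0, 0, 0, 0, 10]

```text
time_s: 13.45
tool_pos: [0.498, -0.0429, 0.2626]
ee_rot: [-3.138, -0.001, -1.594]
wrist_force: [6.1, -1.4, 3.9]
opening: 0.0233
```

```bash
python3 look2.py s6.png
```

```text
t 13.45 pos [ 0.498  -0.0429  0.2626] rot [-3.1384e+00 -5.0000e-04 -1.5938e+00] F [ 6.05 -1.45  3.95] open 0.0233
tool shift mm [-0.6 -0.1 -1.7] turn deg [-0.18 -0.03 -0.02]
top z [0.24814353 0.24936096 0.24979857]
head [[0.4894, -0.0085, 0.246], [0.501, 0.0021, 0.249], [0.5107, 0.0139, 0.2502]]
plate z [0.2386 0.2496 0.2839]
```

View pics/s6.png

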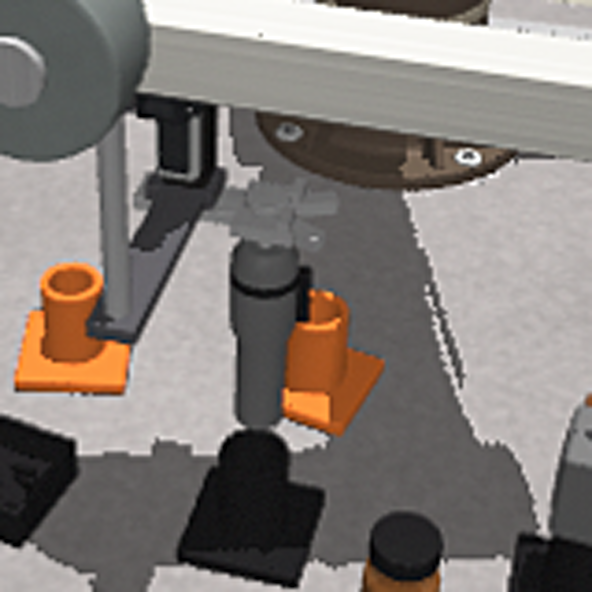

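The driver hangs straight in the claw, with its foot at (258,420) above the holster tube. Now the last 1.5 mm, then release gently.

Emit:
step_arm:
  plan: [0, 0, -0.8, 0, 0, 0, 10, 0, 0, -0.7, 0, 0, 0, 10, 0, 0, 0, 0, 0, 0, 10, 0, 0, 0, 0, 0, 0, 10]

```text
time_s: 13.83
tool_pos: [0.498, -0.0429, 0.2639]
ee_rot: [-3.139, -0.001, -1.594]
wrist_force: [6.5, -0.4, 5.1]
opening: 0.0234
```

Emit:
step_arm:
  plan: [0, 0, 0, 0, 0, 0, 22, 0, 0, 0, 0, 0, 0, 25, 0, 0, 0, 0, 0, 0, 26, 0, 0, 0, 0, 0, 0, 28, 0, 0, 0, 0, 0, 0, 32, 0, 0, 0, 0, 0, 0, 45, 0, 0, 0, 0, 0, 0, 60, 0, 0, 0, 0, 0, 0, 60, 0, 0, 0, 0, 0, 0, 60]

```text
time_s: 14.58
tool_pos: [0.4964, -0.0426, 0.2626]
ee_rot: [3.141, -0.0, -1.594]
wrist_force: [1.2, 0.3, 0.2]
opening: 0.06
```

Emit:
step_arm:
  plan: [0, 0, -5, 0, 0, 0, 60, 0, 0, -10, 0, 0, 0, 60, 0, 0, -15, 0, 0, 0, 60, 0, 0, -15, 0, 0, 0, 60, 0, 0, -15, 0, 0, 0, 60, 0, 0, -15, 0, 0, 0, 60, 0, 0, -15, 0, 0, 0, 60, 0, 0, -10, 0, 0, 0, 60, 0, 0, 0, 0, 0, 0, 60, 0, 0, 0, 0, 0, 0, 60]

```text
time_s: 15.42
tool_pos: [0.4968, -0.0425, 0.3633]
ee_rot: [-3.141, 0.001, -1.594]
wrist_force: [0.3, 0.8, -0.5]
opening: 0.06
```

```bash
python3 look2.py s7.png; python3 look2.py s7.png
```

```text
t 15.42 pos [ 0.4968 -0.0425  0.3633] rot [-3.1405e+00  6.0000e-04 -1.5940e+00] F [ 0.34  0.79 -0.54] open 0.06
tool shift mm [-0.1 -1.2 99. ] turn deg [-0.06  0.03 -0.03]
top z [0.24991321 0.25088142 0.25146974]
head [[0.4894, -0.0087, 0.2474], [0.5016, 0.0022, 0.2506], [0.5097, 0.0142, 0.2517]]
plate z [0.2408 0.251  0.2854]
t 15.47 pos [ 0.4964 -0.0425  0.3624] rot [ 3.1411e+00  3.0000e-04 -1.5941e+00] F [-0.28  0.68 -0.43] open 0.0604
tool shift mm [-0.2 -1.7 98.1] turn deg [ 0.03  0.02 -0.03]
top z [0.24999316 0.25096843 0.2516377 ]
head [[0.4894, -0.0087, 0.2474], [0.5011, 0.0017, 0.2507], [0.5101, 0.0141, 0.2521]]
plate z [0.2417 0.2525 0.2861]
```

View pics/s7.png

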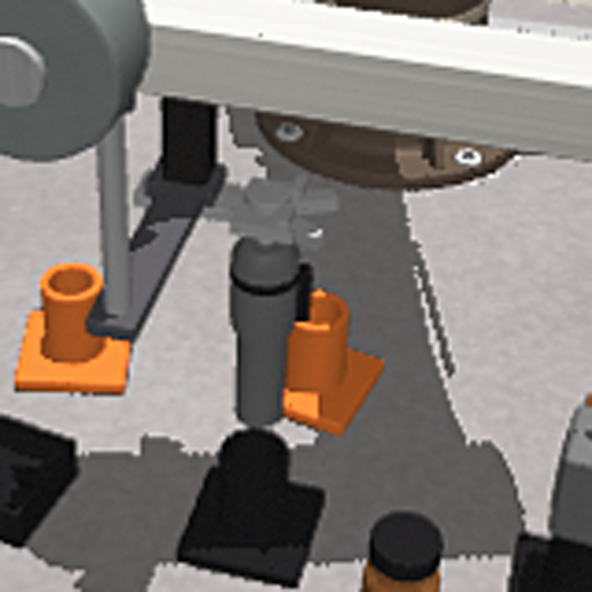

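```bash
python3 -c "
from plant import robot
print(robot.sign_off())"
```

```text
the job is handed in; nothing more can be done
None
```

The screwdriver is hanging from the retracted claw and I have handed the job in at about 15.5 s; no verdict is reported.

**What I did:** I took the rubber grip with the jaws across the rail and pulled the claw down 100 mm. I slid it along until I felt the end of the slot. The side force rose to 5.4 N against about 1.5 N of friction, and the stud's head moved 2.4 mm with the claw. I lifted slowly, let the spring carry it up to the stop, opened the fingers gently and backed off upward.

**Last checks:**
- **Height:** the head's top is at z ≈ 0.251 m, the height for a head seated behind the lips. That puts the foot about 0.10 m above the bench, clear of the holster.
- **Still and straight:** two readings 0.05 s apart agree within noise, and in the picture it looks upright. I did not measure the tilt.
- **Hand clear:** the hand is about 100 mm above the grip, with wrist force near zero.
- **Other objects:** I did not re-measure the square tool or the bystanders, and I saw no sign of contact with them.

**Disagreements:** the top and scene cameras differed by about 2 mm on the stud's x. The stud's head was out of the top view's reading once the arm was over it, so the final checks use the scene camera only.

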